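# Load the cap with the off-centre boss into the angle drilling jig the right way round

### The arm

A 7-joint arm with a two-finger parallel gripper is mounted at the origin on a cart in front of the work surface, level with it; the furniture and walls round the work are solid. World frame = base frame: x ahead of the robot, y to its left, z up, the work surface at z = 0. Lengths are in m, angles in rad, forces in N, time in s.
With the tool pointing down it reaches from about 0.35 to 0.9 m from the base axis. Payload 19.9 kg.
Tool frame: the origin (TCP) lies midway between the tips of the shut fingers; the grasp point (between the pads) lies manip.grip_point_offset behind it (manip.grip_point_offset is the distance from the TCP to the grasp point, in m); z points along the fingers, y is the line along which they close (so a half turn about z gives the same grasp; the last joint's range is limited). The gripper opens to 85 mm and grips with 20 to 120 N. Pads are 22 mm wide; open, the fingers measure 114 mm over their backs; the gripper's body (76 mm by 85 mm) begins 54 mm behind the grasp point. The pads swing forward as they close: fully open they stand 13 mm farther back than shut.
Start: joints at [1.218, 0.417, -0.01, 1.614, 0.005, 1.111, -0.053], TCP at [0.191, -0.595, 0.231] pointing down, gripper open.
Joint ranges: [-2.81, 2.81], [-0.39, 2.02], [-1.27, 1.25], [0.06, 2.57], [-1.19, 4.33], [0.19, 2], [-2.82, 2.82]. Speed limits (rad/s): [1.89, 1.89, 2.39, 2.39, 3.01, 3.01, 3.01].

### API

Orientations are given as a unit quaternion [x, y, z, w].
In Python, from cell import manip gives the robot as it stands.
- The arm moves only by the shell command python3 nudge.py [OPENING] [FORCE], which reads ROWS from standard input. ROWS is a JSON list of rows, 1 to 10 of them, each of 4 numbers: dx, dy, dz in m, then a turn about the tool's z in rad; each row shifts and turns the commanded pose from where the row before left it, along the tool's axes as they then stand; what a row does not reach is not made up. A row lasts 1/8 s, in which the tool goes at most 0.0625 m and 0.188 rad, less where a joint would pass 70% of its speed; a pose out of reach is approached as far as the arm can. OPENING is the opening from 0.0 (shut) to 1.0 (fully open), set as the command begins (- or left out keeps the last). The fingers move at their own pace and stop on an object; FORCE is the grip in N (left out, the last holds). Time passes only in rows, so rows that do not move let the fingers close. It prints the time, the measured TCP pose, the force, the opening and the grip force at its end. Input that does not fit is refused with a message, and nothing moves.
- manip.read_state(): the state, without advancing time (a new reading comes with each control period).
- manip.get_image(name): name is "scene" or "top" or "wrist"; returns a dict with "image" (400x640x3 uint8, red, green, blue), "mtx" (3x3 intrinsics, pixels), "rvec" (rotation vector, rad) and "tvec" (3), from world to camera coordinates, as OpenCV has them; the wrist camera has in their place "mount" (4x4, takes a point from camera to tool coordinates, whose origin is the TCP and whose axes are the flange's). Camera axes: x right, y down, z forward; pixel columns grow to the right and rows downward; lengths in m; the calibration is good to about 2 mm. A picture is of the moment at which its call begins: read the wrist's pose just before it. There is no depth.
- manip.job_done(): hands the job in; it is judged then, once.
The state is a dict: "t": time; "joints": joint angles; "qvel": joint speeds; "joint_efforts": joint torques, N m; "ee_pos": TCP position; "orientation": TCP orientation; "ft_force": force on the tool from outside, world axes, zero at the start; "torque": the same for the moment, N m; "width": opening from 0.0 (shut) to 1.0 (fully open); "grip_force": force on a finger pad.
Only numpy, scipy, OpenCV 4.12 (cv2) and the standard library are available. Lean on these libraries where they do the work, as an engineer would, in place of code of your own. Each camera call takes 0.05 s, during which the arm holds its last target. There are 200 camera calls.

### The job

Load the aluminium cap from its rest into the sloping drill jig, flush on the bed and against the two lower pins, with the end that has the longer hollow underneath over the brass drill stop; then swing the bush arm fully across it and let go. The cap's ends look alike, so feel first which one gives more easily: the cap must never be set down on the drill stop. Leave the loose tools where they lie.

Things in the scene. Friction and masses are not known exactly. Their poses are not given: they have to be found in the camera images.
- cap: aluminium cap casting, 130 mm long (own x), 42 wide (y), 38 high, 0.35 to 0.65 kg, alike at both ends from outside. Origin: centre of underside, z up. Beneath, inside a 4 mm skirt all round (12 mm deep), stands a solid boss 54 mm long, level with the skirt's edge; it is up to 22 mm off centre along x, so one end has the longer hollow. Which end changes with each start; neither frame nor looks tell
- rest: fixed rest, wooden base 168 x 72 x 8 mm with a white nylon bar 114 mm long (own x) x 24 wide, top 24 mm above the bench, under the cap's middle line. Six dowels, 7 mm thick, tops 30 mm above the bench: at x +-76, y 0 and at x +-45, y +-29 mm. Origin: centre of the base's underside. The cap's top stands 62 mm above the bench, its underside 24
- jig_bed: the jig's fixed steel bed, 130 mm up the slope x 200 across, 30 degrees steep, facing the robot. Origin: on its surface, 65 mm above the bench, where the middle of the loaded cap's underside belongs; x up the slope, y across to the left, z square out of the bed. The loaded cap lies with its length along y. End pins 10 mm thick, 22 high, at y +-73 mm leave it 3 mm of play at each end
- drill_stop: brass drill stop, a ground pad 16 mm (x) x 22 mm (y), 9 mm high, screwed on the right part of the bed, its middle at x 0, y -45 mm of the bed. The longer hollow of a loaded cap stands over it without touching (3 mm of air above, 5 or more around); with the wrong end there, the boss lands on it. Origin: centre of its underside; axes as the bed
- bush_arm (a joint): angle of the bush arm, a steel strap 20 mm wide with a drill bush that swings parallel to the bed, 41 mm over it, so it passes only over a flush cap. At 0 it points right (bed's -y), negative: up the slope; it closes clockwise seen from above; at 1.57, on its stop, it points down the slope across the cap's right end. It stays where left; about 2 N at the knob moves it
- swing_knob (a point): middle of the upright black knob on the bush arm, 16 mm thick, reaching 13 mm above and 16 mm below this point, standing square to the bed 72 mm from the pivot's axis; the strap's top lies 25 mm below this point. Axes turn with the arm: z along the knob, -y from the pivot to the knob
- driver: loose screwdriver with red handle near the bench's front edge, a bystander
- brush: loose paint brush near the bench's front edge, a bystander. To the left of it the blue bench vice, 145 mm high, is fixed between the robot's start and the rest: go over or round it
- chuck: loose drill chuck behind the jig, a bystander
- cap_top (a point): middle of the cap's flat top, axes as the cap. The waiting cap rests on its boss alone: pressed down near the ends (50 to 60 mm from here along x), the end with the longer hollow dips under less force, 0.3 to 8 N, and comes back; the other takes more or stands firm. Dipping drags a sticking finger endways, which adds force: press a few mm only. Boss under 6 mm off centre: either way will do
- lower_pins (a point): point midway between the tops of the two lower pins, which are 10 mm thick, 20 mm high and stand 80 mm apart (40 mm to either side of this point along the bed's y), at x -26 mm of the bed; the cap's lower flank bears on them when the cap's middle is at the bed's x 0. Between them is room for a finger. Axes as the bed
- pivot_post (a point): on the axis of the bush arm's pivot post (16 mm thick, square to the bed), at the underside of the strap, 41 mm over the bed, at x 46, y -44 mm of the bed; axes as the bed. The hub and its nut rise 15 mm above this point

How it is judged:
On the way, in this order (a step that is already met when the one before it is completed fails the run):
1. the cap is lifted clear of the rest (z of cap in the frame of rest above 0.05 m), for 0.1 s.
2. the cap lies flush in the jig with the bush arm still open (z of cap in the frame of jig_bed between -0.003 and 0.0025 m and angle between the z axis of cap and the z axis of jig_bed, either way round below 0.04 rad and angle between the x axis of cap and the y axis of jig_bed, either way round below 0.08 rad and distance between cap and jig_bed below 0.009 m and value of joint bush_arm below 0.8 rad), for 0.2 s.
At the end, for the whole second after the job is handed in: the cap lies at rest in the jig, flush on the bed (within 2.5 mm and 0.04 rad), lengthwise across the bed (within 0.06 rad), against the lower pins (within 4 mm) and within 6 mm of the middle between the end pins, and the bush arm is swung across over it (joint above 1.45 rad) (z of cap in the frame of jig_bed between -0.003 and 0.0025 m and angle between the z axis of cap and the z axis of jig_bed, either way round below 0.04 rad and angle between the x axis of cap and the y axis of jig_bed, either way round below 0.06 rad and x of cap in the frame of jig_bed between -0.003 and 0.004 m and y of cap in the frame of jig_bed between -0.006 and 0.006 m and value of joint bush_arm above 1.45 rad and linear speed of cap below 0.01 m/s); the robot touches nothing.
It fails at once if the cap presses on the drill stop with more than 2 N (contact force between cap and drill_stop above 2 N).
It fails at once if a loose tool is pushed more than 3 cm from its place (distance of any of driver, brush, chuck from where it was at the start of the episode above 0.03 m).
It also fails if it takes over 72 s, if anything falls off the work surface, if the arm or the gripper's body presses on something with over 40 N, if the wrist force passes 120 N, or if a joint passes its speed limit or range.

## Working session

There is one attempt and no reset: what is moved stays moved. The work goes in short steps, Python scripts to look and compute and a shell command to move; the robot and the scene stay as the last step left them, time stands still between calls to the robot, and variables do not carry over. Pictures are saved under pics/ and viewed, at most 10 in all, crops included, and the job is handed in when it is done.

```bash
ls; mkdir -p pics
cat > h.py <<'E'
import numpy as np, cv2, pickle
from cell import manip
from scipy.spatial.transform import Rotation as R
E
python3 - <<'E'
from h import *
s=manip.read_state(); print(s); print(manip.grip_point_offset)
for n in("scene","top"):
    d=manip.get_image(n); pickle.dump(d,open(n+".pkl","wb")); cv2.imwrite(f"pics/{n}.png",d["image"][:,:,::-1])
    C=-R.from_rotvec(np.ravel(d["rvec"])).inv().apply(np.ravel(d["tvec"])); print(n,C,np.array(d["mtx"])[0])
E
```

```text
cell.py
nudge.py
pics
{'t': 0.0, 'joints': array([ 1.21850097,  0.4179625 , -0.01028546,  1.61416008,  0.0047077 ,
        1.11069505, -0.05299353]), 'qvel': array([-1.37137685e-03,  1.67229319e-03,  1.55078254e-03, -7.26001392e-04,
        8.65017138e-04,  7.53257594e-05,  1.39871570e-03]), 'joint_efforts': array([ 6.56809534e-04, -8.64439631e+01,  6.79700095e-01, -4.34887362e+01,
        1.92519987e-02,  7.47613987e-03, -1.22604416e-05]), 'ee_pos': array([ 0.19100962, -0.594741  ,  0.23067344]), 'orientation': array([ 9.87949723e-01,  1.54773979e-01, -1.44204414e-04, -5.83296643e-04]), 'ft_force': array([-0.36665175,  0.21776358, -0.47274194]), 'torque': array([-0.00094044, -0.02835574,  0.02059257]), 'grip_force': 0.0, 'width': 1.0038359118692524}
0.0187
scene [ 0.21583003 -0.3622695   0.70216786] [428.35499858   0.         313.21020498]
top [0.458641   0.14576462 1.05013077] [410.96951586   0.         318.7887363 ]
```
View pics/scene.png

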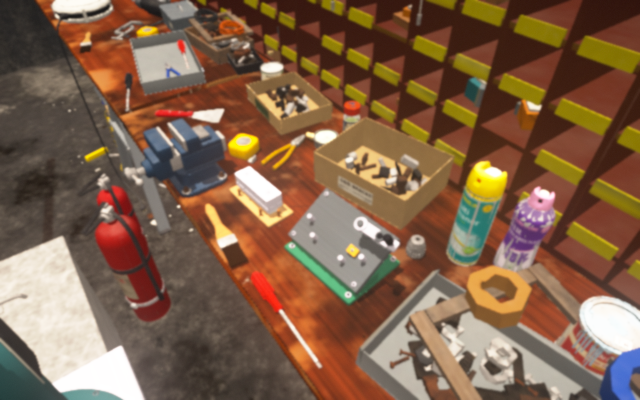

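View pics/top.png

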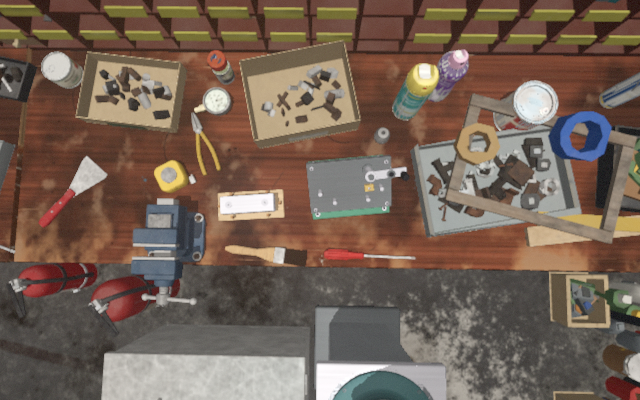

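The scene view shows the rest with the white-topped cap near (260,190), the jig near (345,240), the brush at (222,235) and the driver at (285,320). In the top view the cap is at (248,205), the jig at (350,187) with its bush arm to the right at (385,174), the brush at (260,252), the driver at (365,256), the chuck at (382,134) and the vice at (165,245).

Add to h.py:
```python
def cam(d,pose=None):
    if "rvec" in d:
        r=R.from_rotvec(np.ravel(d["rvec"])).inv(); return r.as_matrix(), -r.apply(np.ravel(d["tvec"]))
    M=np.array(d["mount"]); r=R.from_quat(pose[1]).as_matrix()
    return r@M[:3,:3], pose[0]+r@M[:3,3]
def dirs(d,uv,pose=None):
    A,C=cam(d,pose); uv=np.atleast_2d(np.asarray(uv,float))
    v=np.c_[uv,np.ones(len(uv))]@np.linalg.inv(np.array(d["mtx"])).T@A.T
    return C,v
def onz(d,uv,z,pose=None):
    C,v=dirs(d,uv,pose); return C+v*((z-C[2])/v[:,2])[:,None]
def onplane(d,uv,p,n,pose=None):
    C,v=dirs(d,uv,pose); return C+v*((n@(p-C))/(v@n))[:,None]
def proj(d,P,pose=None):
    A,C=cam(d,pose); q=(np.atleast_2d(P)-C)@A@np.array(d["mtx"]).T; return q[:,:2]/q[:,2:]
def wrist(name):
    s=manip.read_state(); pose=(s["ee_pos"],s["orientation"]); d=manip.get_image("wrist"); d["pose"]=pose
    pickle.dump(d,open(name+".pkl","wb")); cv2.imwrite(f"pics/{name}.png",d["image"][:,:,::-1]); return d
def tri(obs): # list of (d,uv,pose)
    A=np.zeros((3,3));b=np.zeros(3)
    for d,uv,p in obs:
        C,v=dirs(d,uv,p); v=v[0]/np.linalg.norm(v[0]); M=np.eye(3)-np.outer(v,v); A+=M; b+=M@C
    return np.linalg.solve(A,b)
def tool(goal):  # world displacement -> tool axes
    s=manip.read_state(); return R.from_quat(s["orientation"]).inv().apply(np.asarray(goal)-s["ee_pos"])
```

Run:
```python
from h import *
d=pickle.load(open("top.pkl","rb")); im=d["image"]
m=((im.min(2)>185)).astype(np.uint8); m[:, :205]=0; m[:,300:]=0; m[:170]=0; m[235:]=0
c=max(cv2.findContours(m,0,2)[0],key=cv2.contourArea); r=cv2.minAreaRect(c); print(r, onz(d,r[0],.062), onz(d,cv2.boxPoints(r),.062))
print(tool(onz(d,r[0],.3)[0]), onz(d,[[322,165],[388,160],[390,210],[313,215]],.06))
cv2.imwrite("pics/tc.png",cv2.resize(im[115:230,205:425,::-1],None,fx=3.6,fy=3.6,interpolation=2))
w=manip.get_image("wrist"); print(np.array(w["mount"]).round(3), w["mtx"])
s=manip.read_state(); print(R.from_quat(s["orientation"]).as_matrix().round(3))
```

```text
((246.39112854003906, 203.294189453125), (17.793575286865234, 53.911563873291016), 86.34777069091797) [[0.54013    0.33526151 0.062     ]] [[0.55657728 0.40260311 0.062     ]
 [0.56681773 0.27215902 0.062     ]
 [0.5237681  0.26826947 0.062     ]
 [0.51353195 0.39815196 0.062     ]]
[ 0.58415397 -0.74128153 -0.06849729] [[ 0.63673256  0.15381997  0.06      ]
 [ 0.65122473 -0.0068704   0.06      ]
 [ 0.52915686 -0.01159249  0.06      ]
 [ 0.51432652  0.17369491  0.06      ]]
[[ 0.    -0.958 -0.288  0.073]
 [ 1.     0.     0.001 -0.   ]
 [-0.001 -0.288  0.958 -0.141]
 [ 0.     0.     0.     1.   ]] [[290.70658573   0.         315.95701672]
 [  0.         290.70658573 195.75026654]
 [  0.           0.           1.        ]]
[[ 0.952  0.306 -0.   ]
 [ 0.306 -0.952  0.001]
 [-0.    -0.001 -1.   ]]
```

View pics/tc.png

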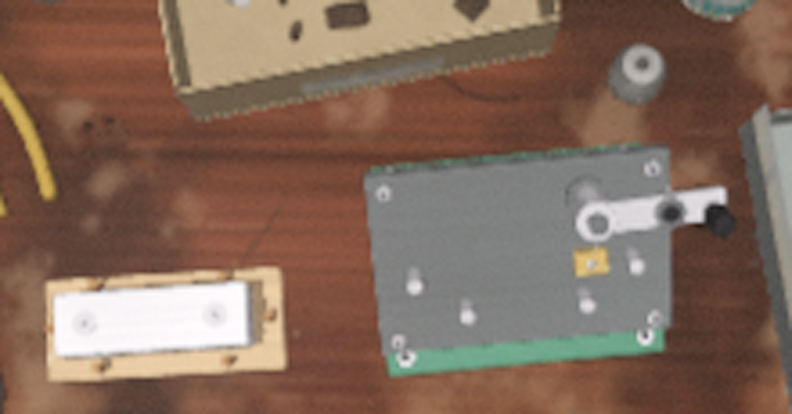

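The crop shows the cap at (152,320), the bed with four pins at (414,285), (467,315), (587,303) and (637,265), the stop at (592,263), and the hub at (597,222). The arm points right to its knob at (718,218). I'll move above the jig for a wrist view.

```bash
echo '[[0.042, -0.041, -0.0055, 0], [0.042, -0.041, -0.0055, 0], [0.042, -0.041, -0.0055, 0], [0.042, -0.041, -0.0055, 0], [0.042, -0.041, -0.0055, 0], [0.042, -0.041, -0.0055, 0], [0.042, -0.041, -0.0055, 0], [0.042, -0.041, -0.0055, 0], [0.042, -0.041, -0.0055, 0], [0.042, -0.041, -0.0055, 0]]' | python3 nudge.py 0
echo '[[0.042, -0.041, -0.0055, 0], [0.042, -0.041, -0.0055, 0], [0.042, -0.041, -0.0055, -0.14], [0, 0, 0, -0.17], [0, 0, 0, -0.17], [0, 0, 0, -0.17], [0, 0, 0, -0.17], [0, 0, 0, -0.17], [0, 0, 0, -0.17], [0, 0, 0, -0.17]]' | python3 nudge.py
echo '[[0, 0, 0, 0], [0, 0, 0, 0]]' | python3 nudge.py
python3 - <<'E'
from h import *
d=wrist("w1"); print(d["pose"],manip.read_state()["joints"].round(2))
E
```

```text
t: 1.4
ee_pos: [0.4661, -0.0745, 0.2866]
orientation: [0.988, 0.155, 0.0, 0.0]
ft_force: [0.8, -1.3, 0.8]
width: -0.002
grip_force: 0.0
t: 2.65
ee_pos: [0.5479, 0.0793, 0.3026]
orientation: [0.68, 0.733, -0.0, -0.0]
ft_force: [-0.0, 0.0, 0.0]
width: 0.0
grip_force: 0.0
t: 2.9
ee_pos: [0.548, 0.0793, 0.3027]
orientation: [0.683, 0.73, -0.0, -0.0]
ft_force: [0.3, 0.1, 0.5]
width: -0.0
grip_force: 0.0
(array([0.54795963, 0.07930146, 0.30269858]), array([ 6.83451877e-01,  7.29995562e-01, -4.30458764e-05, -9.92052287e-05])) [ 0.43  0.31 -0.77  1.69  0.23  1.24 -0.33]
```

View pics/w1.png

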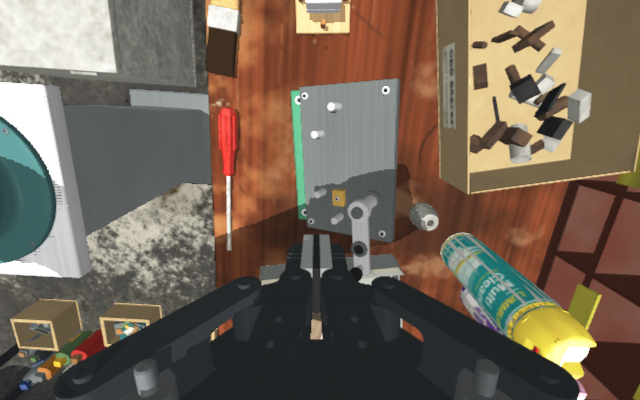

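The wrist view shows the whole jig: bed from (292,90) to (398,240), pins near (333,107), (317,134), (321,193) and (338,217), brass stop at (339,198), hub at (361,210), and the knob partly hidden at (355,272). I'll enlarge it.

Run:
```python
from h import *
im=pickle.load(open("w1.pkl","rb"))["image"][75:250,285:405]
cv2.imwrite("pics/w1c.png",cv2.resize(cv2.rotate(im,cv2.ROTATE_90_COUNTERCLOCKWISE)[:,:,::-1],None,fx=4.5,fy=4.5,interpolation=2))
for n in("w1","top","scene"):
    im=pickle.load(open(n+".pkl","rb"))["image"]; h=cv2.cvtColor(im,cv2.COLOR_RGB2HSV)
    m=cv2.inRange(h,(15,100,120),(32,255,255)); k,_,st,ce=cv2.connectedComponentsWithStats(m)
    x0,y0,x1,y1={"w1":(300,150,370,240),"top":(350,170,390,200),"scene":(330,230,370,265)}[n]
    print(n,[(st[i,4],ce[i].round(1)) for i in range(1,k) if x0<ce[i][0]<x1 and y0<ce[i][1]<y1])
```

```text
w1 [(np.int32(196), array([338.7, 197.5]))]
top [(np.int32(48), array([369. , 187.1]))]
scene [(np.int32(118), array([352.4, 250.5]))]
```

View pics/w1c.png

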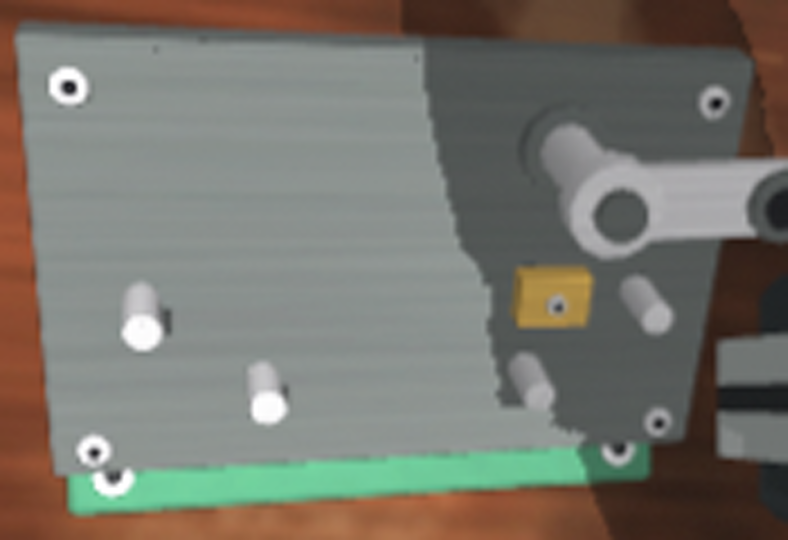

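```bash
cat > fit.py <<'E'
from h import *
from scipy.optimize import least_squares
def bedR(yaw): return R.from_euler("z",yaw).as_matrix()@R.from_euler("y",-30,degrees=True).as_matrix()
def bed2w(p,P): return np.array([p[0],p[1],.065])+np.atleast_2d(P)@bedR(p[2]).T
E
python3 - <<'E'
from fit import *
w=pickle.load(open("w1.pkl","rb")); t=pickle.load(open("top.pkl","rb"))
X=np.array([[142,332],[268,406],[540,393],[657,317],[557,305],[68,86],[714,101],[94,451],[658,422],[620,214]],float)
uw=np.c_[285+119.5-X[:,1]/4.5-.5, 75+X[:,0]/4.5-.5]
T=np.array([[414,287],[467,317],[587,306],[637,267],[592,264],[384,193],[653,168],[399,342],[656,318],[597,222]],float)
ut=T/3.6+[205,115]-.5
def pts(p): ex,c,sx=p[3:6]; a=.087 if 0 else p[6]
def pts(p):
    e,c,l,s=p[3:7]
    return np.array([[e,.073,.022],[-.026,.04,.02],[-.026,-.04,.02],[e,-.073,.022],[0,-.045,.009],[c+l,s,0.002],[c+l,-s,.002],[c-l,s,.002],[c-l,-s,.002],[.046,-.044,.056]])
def res(p,which):
    P=bed2w(p,pts(p)); o=[]
    if "w" in which:o.append((proj(w,P,w["pose"])-uw)*1.4)
    if "t" in which:o.append((proj(t,P)-ut)*2.4)
    return np.concatenate(o)
p0=[.58,.08,.07,0,0,.055,.09]
for k in("w","t","wt"):
    r=least_squares(lambda p:res(p,k).ravel(),p0); print(k,r.x.round(4)); print(res(r.x,k).round(1).tolist())
np.save("bed.npy",r.x)
d=t
E
```

```text
w [ 5.786e-01  8.490e-02  1.096e-01 -2.000e-04  5.100e-03  5.410e-02
  8.790e-02]
[[0.0, -0.3], [-0.3, -0.1], [-0.5, -0.0], [-0.1, 0.3], [1.7, -0.5], [0.1, -0.2], [-0.0, -0.2], [-0.1, -0.2], [0.1, -0.3], [-0.7, 1.4]]
t [ 5.813e-01  8.630e-02  1.066e-01 -3.000e-04  5.600e-03  5.420e-02
  8.810e-02]
[[0.8, 0.1], [0.5, -0.3], [0.4, -0.3], [-0.2, -0.2], [-0.4, -1.0], [-0.4, -0.0], [-0.4, 0.1], [-0.6, -0.1], [-0.5, 0.2], [0.7, 1.4]]
wt [ 5.798e-01  8.550e-02  1.090e-01 -2.000e-04  5.400e-03  5.400e-02
  8.790e-02]
[[1.5, -1.0], [1.1, -0.8], [0.7, -0.6], [1.1, -0.2], [2.9, -1.0], [1.9, -0.9], [1.5, -0.7], [1.6, -0.8], [1.5, -0.7], [0.8, 0.7], [1.6, 1.7], [1.4, 1.3], [1.2, 1.1], [0.6, 1.1], [0.3, 0.4], [0.5, 2.1], [0.0, 1.8], [0.5, 1.5], [0.1, 1.4], [1.5, 2.9]]
```

```bash
echo '[[0.048, 0.0016, 0, 0], [0.048, 0.0016, 0.01, 0], [0.048, 0.0016, 0.01, 0], [0.048, 0.0016, 0.01, 0], [0.048, 0.0016, 0.02, 0], [0, 0, 0, 0], [0, 0, 0, 0], [0, 0, 0, 0]]' | python3 nudge.py
python3 - <<'E'
from h import *
d=wrist("w2"); im=d["image"]; print(d["pose"],manip.read_state()["joints"].round(2))
m=(im.min(2)>150).astype(np.uint8)
t=proj(d,[[.54,.335,.062]],d["pose"])[0]; print(t)
for c in cv2.findContours(m,0,2)[0]:
    r=cv2.minAreaRect(c)
    if cv2.contourArea(c)>1500: print(r,onz(d,[r[0]],.062,d["pose"]).round(4),onz(d,cv2.boxPoints(r),.062,d["pose"]).round(4).tolist())
E
```

```text
t: 3.95
ee_pos: [0.5398, 0.3182, 0.2532]
orientation: [0.683, 0.731, 0.0, 0.0]
ft_force: [0.6, 0.3, -0.4]
width: -0.004
grip_force: 0.0
(array([0.53979184, 0.31824961, 0.25323223]), array([6.82804607e-01, 7.30600928e-01, 1.51697000e-04, 3.60361467e-04])) [-0.02  0.51 -0.79  1.57  0.38  1.22 -0.81]
[317.24478152 159.49809876]
((36.79511642456055, 309.04388427734375), (138.70828247070312, 55.59505844116211), 77.90524291992188) [[0.1756 0.1062 0.062 ]] [[0.1426, 0.1967, 0.062], [0.214, 0.2176, 0.062], [0.2139, 0.0014, 0.062], [0.13, -0.0263, 0.062]]
((316.0, 150.0), (124.0, 54.0), 90.0) [[0.5378 0.3458 0.062 ]] [[0.5044, 0.4101, 0.062], [0.5623, 0.4141, 0.062], [0.5757, 0.273, 0.062], [0.5102, 0.2686, 0.062]]
((546.58544921875, 83.43753814697266), (56.37249755859375, 82.07963562011719), 12.652557373046875) [[0.7795 0.4335 0.062 ]] [[0.7496, 0.3963, 0.062], [0.7473, 0.4758, 0.062], [0.8076, 0.4684, 0.062], [0.8146, 0.3873, 0.062]]
((59.0, 96.5), (193.0, 118.0), 90.0) [[0.2565 0.3846 0.062 ]] [[0.2152, 0.4726, 0.062], [0.3318, 0.4806, 0.062], [0.3061, 0.2789, 0.062], [0.1662, 0.2695, 0.062]]
```

View pics/w2.png

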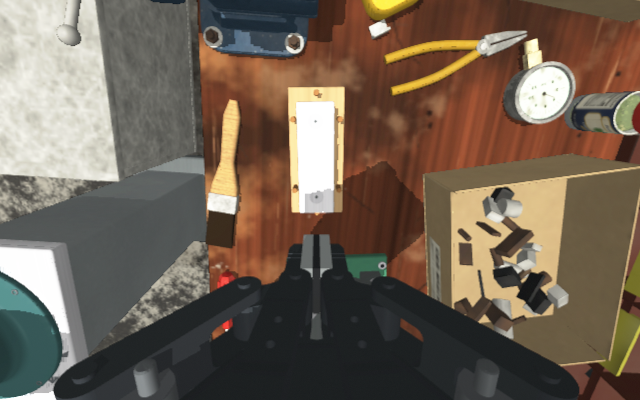

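The wrist view shows the cap's white top from about (296,101) to (334,190-210), with the rest around it at (289-344, 87-213).

Run:
```python
from h import *
d=pickle.load(open("w2.pkl","rb")); im=d["image"]; h=cv2.cvtColor(im,cv2.COLOR_RGB2HSV)
m=((h[:,:,1]<45)&(im.min(2)>110)).astype(np.uint8); m[:,:285]=0;m[:,350:]=0;m[:85]=0;m[218:]=0
c=max(cv2.findContours(m,0,1)[0],key=cv2.contourArea); r=cv2.minAreaRect(c); print(r); 
for y in (100,102,105,120,140,160,180,190,200,205,210,213):
    x=np.where(m[y])[0]; print(y,x.min() if len(x) else 0,x.max() if len(x) else 0, im[y,308].tolist(), onz(d,[[x.min()-.5,y],[x.max()+.5,y]],.062,d["pose"])[:,:2].round(4).tolist() if len(x) else 0)
```

```text
((315.0, 156.5), (111.0, 38.0), 90.0)
100 0 0 [250, 226, 160] 0
102 296 333 [253, 252, 251] [[0.512, 0.3963], [0.5533, 0.3991]]
105 296 333 [255, 255, 255] [[0.5122, 0.3932], [0.5536, 0.396]]
120 296 333 [254, 254, 254] [[0.5129, 0.3773], [0.5549, 0.3802]]
140 297 333 [255, 255, 255] [[0.5151, 0.3555], [0.5568, 0.3584]]
160 298 333 [255, 255, 255] [[0.5173, 0.3329], [0.5587, 0.3357]]
180 298 333 [255, 255, 255] [[0.5185, 0.3092], [0.5608, 0.3121]]
190 299 333 [255, 255, 255] [[0.5203, 0.2971], [0.5618, 0.2999]]
200 299 333 [207, 206, 207] [[0.5209, 0.2846], [0.5629, 0.2875]]
205 299 333 [207, 206, 206] [[0.5213, 0.2783], [0.5634, 0.2812]]
210 299 333 [205, 204, 205] [[0.5216, 0.2719], [0.5639, 0.2748]]
213 0 0 [129, 95, 84] 0
```

```bash
echo '[[-0.012, 0.0004, 0.05, -0.014], [-0.012, 0.0004, 0.05, 0], [-0.012, 0.0004, 0.05, 0], [0, 0, 0.028, 0], [0, 0, 0, 0], [0, 0, 0, 0], [0, 0, 0, 0]]' | python3 nudge.py
echo '[[0, 0, 0.004, 0], [0, 0, 0.004, 0], [0, 0, 0, 0], [0, 0, 0, 0]]' | python3 nudge.py
```

```text
t: 4.88
ee_pos: [0.5439, 0.2839, 0.0764]
orientation: [0.677, 0.736, 0.001, 0.0]
ft_force: [-0.4, -0.2, -0.7]
width: -0.001
grip_force: 0.0
t: 5.38
ee_pos: [0.5432, 0.2837, 0.0668]
orientation: [0.677, 0.736, 0.0, -0.0]
ft_force: [0.6, 0.2, 0.6]
width: -0.0
grip_force: 0.0
```

```bash
for i in 1 2 3 4 ; do echo '[[0, 0, 0.002, 0], [0, 0, 0, 0]]' | python3 nudge.py | egrep 'ee|ft'; done
```

```text
ee_pos: [0.5431, 0.2836, 0.0646]
ft_force: [-0.1, -0.9, 0.0]
ee_pos: [0.5431, 0.2836, 0.0626]
ft_force: [-1.0, 0.2, 0.2]
ee_pos: [0.5437, 0.2833, 0.0615]
ft_force: [-2.3, -4.8, 13.3]
ee_pos: [0.5445, 0.2823, 0.0603]
ft_force: [-3.7, -13.5, 30.1]
```

```bash
echo '[[0, 0, -0.02, 0], [0.052, 0, 0, 0], [0.052, 0, 0, 0], [0, 0, 0.009, 0], [0, 0, 0.007, 0], [0, 0, 0, 0], [0, 0, 0, 0]]' | python3 nudge.py|egrep 'ee|ft'; for i in 1 2 3 4 ; do echo '[[0, 0, 0.002, 0], [0, 0, 0, 0]]' | python3 nudge.py | egrep 'ee|ft'; done
```

```text
ee_pos: [0.535, 0.3863, 0.063]
ft_force: [0.1, 0.1, 1.0]
ee_pos: [0.5349, 0.3874, 0.0613]
ft_force: [0.5, -0.1, 5.4]
ee_pos: [0.5349, 0.3886, 0.0601]
ft_force: [-0.7, 4.8, 10.0]
ee_pos: [0.5349, 0.3899, 0.0588]
ft_force: [-2.3, 8.2, 15.6]
ee_pos: [0.5349, 0.3911, 0.0575]
ft_force: [-1.3, 12.6, 20.2]
```

```bash
echo '[[0, 0, -0.008, 0], [-0.004, 0, -0.003, 0], [0, 0, 0.004, 0], [0, 0, 0, 0], [0, 0, 0, 0]]' | python3 nudge.py|egrep 'ee|ft'; for i in 1 2 3 4 5 ; do echo '[[0.001, 0, 0.001, 0], [0, 0, 0, 0], [0, 0, 0, 0]]' | python3 nudge.py | egrep 'ee|ft'; done; echo '[[0, 0, -0.02, 0], [-0.05, 0, 0, 0], [-0.05, 0, 0, 0], [0, 0, 0.01, 0], [0, 0, 0.0075, 0], [0, 0, 0, 0], [0, 0, 0, 0]]' | python3 nudge.py|egrep 'ee|ft'
```

```text
ee_pos: [0.535, 0.3829, 0.0615]
ft_force: [0.3, -0.2, 3.7]
ee_pos: [0.5348, 0.3842, 0.0608]
ft_force: [0.3, -0.8, 4.4]
ee_pos: [0.5347, 0.3855, 0.0599]
ft_force: [1.2, 0.8, 5.2]
ee_pos: [0.5346, 0.3867, 0.0591]
ft_force: [0.9, 0.9, 7.3]
ee_pos: [0.5345, 0.3879, 0.0582]
ft_force: [1.2, 2.9, 6.6]
ee_pos: [0.5344, 0.3891, 0.0573]
ft_force: [0.5, 1.7, 7.2]
ee_pos: [0.5437, 0.2882, 0.0611]
ft_force: [-4.8, -18.3, 32.4]
```

```bash
echo '[[0, 0, -0.006, 0], [-0.003, 0, 0, 0], [0, 0, 0.003, 0], [0, 0, 0, 0], [0, 0, 0, 0]]' | python3 nudge.py|egrep 'ee|ft'; for i in 1 2 3 4 5; do echo '[[-0.001, 0, 0.001, 0], [0, 0, 0, 0], [0, 0, 0, 0]]' | python3 nudge.py | egrep 'ee|ft'; done
```

```text
ee_pos: [0.5429, 0.2859, 0.062]
ft_force: [-0.4, 0.1, 2.1]
ee_pos: [0.5431, 0.2852, 0.0615]
ft_force: [-1.2, 1.2, 6.7]
ee_pos: [0.5434, 0.284, 0.0608]
ft_force: [-0.8, -0.3, 10.5]
ee_pos: [0.5438, 0.2828, 0.06]
ft_force: [-2.2, -1.8, 14.6]
ee_pos: [0.5441, 0.2815, 0.0592]
ft_force: [-1.0, -4.4, 18.7]
ee_pos: [0.5444, 0.2801, 0.0584]
ft_force: [-1.8, -7.1, 21.7]
```

The left end dips at about 4-6 N and the right takes 10-20 N. The longer hollow is therefore on the left, and the cap must be turned by half. I'll lift and pre-turn the tool by half.

```bash
echo '[[0, 0, -0.05, 0], [0.054, 0, -0.04, 0], [0, 0, 0, 0.18], [0, 0, 0, 0.18], [0, 0, 0, 0.18], [0, 0, 0, 0.18], [0, 0, 0, 0.18], [0, 0, 0, 0.18], [0, 0, 0, 0.18], [0, 0, 0, 0.18]]' | python3 nudge.py 1
python3 -c "
from h import *
print(manip.read_state()['joints'].round(2))"
echo '[[0, 0, 0, 0.18], [0, 0, 0, 0.18], [0, 0, 0, 0.18], [0, 0, 0, 0.18], [0, 0, 0, 0.18], [0, 0, 0, 0.18], [0, 0, 0, 0.18], [0, 0, 0, 0.18], [0, 0, 0, 0.18], [0, 0, 0, 0.08]]' | python3 nudge.py
python3 -c "
from h import *
s=manip.read_state();print(s['joints'].round(2), R.from_quat(s['orientation']).as_matrix()[:,0],tool([.539,.3345,.05]))"
```

```text
t: 15.38
ee_pos: [0.539, 0.3305, 0.1441]
orientation: [0.995, 0.104, -0.0, 0.0]
ft_force: [-0.2, -0.1, 0.0]
width: 1.0
grip_force: 0.0
[-0.3   0.55 -0.41  1.66  0.25  0.98 -2.16]
t: 16.62
ee_pos: [0.532, 0.3231, 0.1272]
orientation: [0.834, -0.552, -0.011, 0.021]
ft_force: [-1.2, 0.6, -1.7]
width: 0.999
grip_force: 0.0
[-1.22  0.75  0.93  1.69 -0.65  1.1  -2.82] [ 0.39058515 -0.92055438  0.00478307] [-0.00807004 -0.01449818  0.07654779]
```

```bash
echo '[[0, 0, -0.02, -0.186], [0, 0, 0, -0.186], [0, 0, 0, -0.186], [0, 0, 0, -0.186], [0, 0, 0, -0.186], [0, 0, 0, -0.186], [0, 0, 0, -0.186], [0, 0, 0, -0.186], [0, 0, 0, -0.186], [0, 0, 0, -0.186]]' | python3 nudge.py >/dev/null
echo '[[0, 0, 0, -0.186], [0, 0, 0, -0.186], [0, 0, 0, -0.186], [0, 0, 0, -0.186], [0, 0, 0, -0.186], [0, 0, 0, -0.186], [0, 0, 0, -0.186], [0, 0, 0, -0.186], [0, 0, 0, -0.186], [0, 0, 0, -0.186]]' | python3 nudge.py >/dev/null
echo '[[0, 0, 0, -0.186], [0, 0, 0, -0.186], [0, 0, 0, -0.186], [0, 0, 0, -0.186], [0, 0, 0, -0.186], [0, 0, 0, -0.186], [0, 0, 0, -0.186], [0, 0, 0, -0.186], [0, 0, 0, -0.186], [0, 0, 0, -0.186]]' | python3 nudge.py 
python3 -c "
from h import *
s=manip.read_state();x=R.from_quat(s['orientation']).as_matrix()[:,0];print(s['joints'].round(2), np.degrees(np.arctan2(x[1],x[0])),tool([.539,.3345,.032]))"
```

```text
t: 20.38
ee_pos: [0.5331, 0.323, 0.1469]
orientation: [-0.596, 0.803, 0.004, -0.024]
ft_force: [-0.4, -0.7, 0.6]
width: 0.998
grip_force: 0.0
[-0.34  0.55 -0.34  1.64  0.19  1.03  2.1 ] -106.79350603173626 [-0.01652465 -0.00624753  0.11427713]
```

```bash
echo '[[0, 0, 0, -0.187], [0, 0, 0, -0.187], [0, 0, 0, 0], [0, 0, 0, 0]]' | python3 nudge.py 
python3 -c "
from h import *
s=manip.read_state();M=R.from_quat(s['orientation']).as_matrix();x=M[:,0];print(s['joints'].round(2), np.degrees(np.arctan2(x[1],x[0])),M[:,2],tool([.539,.3345,.034]))"
```

```text
t: 20.88
ee_pos: [0.5332, 0.323, 0.1471]
orientation: [0.731, -0.682, -0.008, 0.022]
ft_force: [-0.0, -0.7, -0.5]
width: 1.001
grip_force: 0.0
[-0.29  0.56 -0.42  1.64  0.24  1.04  2.43] -85.98682065717645 [-0.04189398 -0.02191084 -0.99888178] [-0.01319199 -0.01145239  0.11252019]
```

```bash
echo '[[-0.0132, -0.0115, 0.0525, -0.011], [0, 0, 0.04, 0], [0, 0, 0.02, 0], [0, 0, 0, 0], [0, 0, 0, 0]]' | python3 nudge.py 1 40
echo '[[0, 0, 0, 0], [0, 0, 0, 0], [0, 0, 0, 0], [0, 0, 0, 0], [0, 0, 0, 0], [0, 0, 0, 0]]' | python3 nudge.py 0 40
python3 -c "
from h import *
d=wrist('w3')"
```

```text
t: 21.5
ee_pos: [0.5399, 0.3352, 0.0359]
orientation: [0.736, -0.676, -0.008, 0.021]
ft_force: [-0.1, 0.0, 0.1]
width: 1.001
grip_force: 0.0
t: 22.25
ee_pos: [0.5393, 0.3349, 0.0349]
orientation: [0.736, -0.676, -0.008, 0.022]
ft_force: [-1.2, -1.6, 7.2]
width: 0.485
grip_force: 47.3
```

View pics/w3.png

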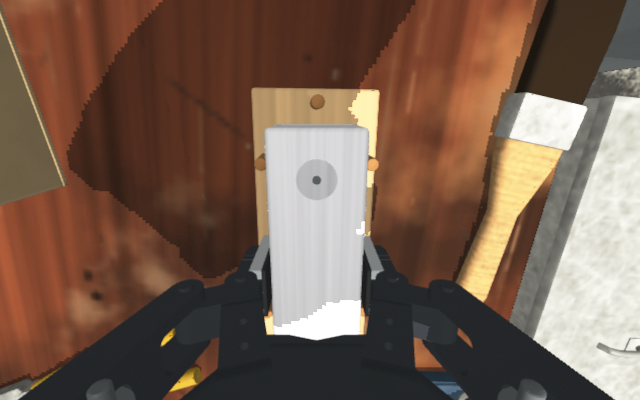

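The picture shows the cap squarely between the pads: near end under the gripper, far end's top edge at row 127, columns 267-368. I'll measure its offset and lift.

```bash
python3 - <<'E'
from h import *
d=pickle.load(open("w3.pkl","rb")); p=d["pose"]
M=R.from_quat(p[1]).as_matrix()
for uv in ([317,127],[267,130],[368,130],[317,180]):
    P=onz(d,[uv],.062,p)[0]; print(P.round(4),((P-p[0])@M).round(4))
E
echo '[[0, 0, -0.015, 0], [0, 0, -0.03, 0], [0, 0, -0.045, 0], [0, 0, -0.045, 0], [0, 0, -0.03, 0], [0, 0, 0, 0]]' | python3 nudge.py
echo '[[0, 0, 0, 0.185], [0, 0, 0, 0.185], [0, 0, 0, 0.185], [0, 0, 0, 0.185], [0, 0, 0, 0.185], [0, 0, 0, 0.185], [0, 0, 0, 0.185], [0, 0, 0, 0.185], [0, 0, 0, 0]]' | python3 nudge.py
python3 -c "
from h import *
s=manip.read_state();M=R.from_quat(s['orientation']).as_matrix();x=M[:,0];print(s['joints'].round(2), np.degrees(np.arctan2(x[1],x[0])))"
```

```text
[0.5451 0.2692 0.062 ] [ 0.0664  0.0009 -0.0259]
[0.5643 0.2719 0.062 ] [ 0.0653 -0.0184 -0.0267]
[0.5251 0.2687 0.062 ] [ 0.0652  0.0208 -0.0251]
[0.5433 0.2901 0.062 ] [ 0.0454  0.0009 -0.0263]
t: 23.05
ee_pos: [0.5466, 0.3389, 0.2016]
orientation: [0.736, -0.676, -0.007, 0.02]
ft_force: [-0.7, -0.8, -6.8]
width: 0.484
grip_force: 45.9
t: 24.18
ee_pos: [0.5452, 0.338, 0.1976]
orientation: [-0.088, 0.996, -0.01, -0.023]
ft_force: [0.2, 0.4, -6.2]
width: 0.488
grip_force: 45.8
[-0.51  0.51 -0.12  1.56  0.06  1.13  1.1 ] -169.87364336558647
```

```bash
echo '[[0, 0, 0, 0.182], [0, 0, 0, 0.182], [0, 0, 0, 0.182], [0, 0, 0, 0.182], [0, 0, 0, 0.182], [0, 0, 0, 0.182], [0, 0, 0, 0.182], [0, 0, 0, 0.182], [0, 0, 0, 0.182], [0, 0, 0, 0]]' | python3 nudge.py
cat >> fit.py <<'E'
def report(goal=None,c=.0008):
    p=np.load("bed.npy"); s=manip.read_state(); M=R.from_quat(s["orientation"]).as_matrix(); x=M[:,0]
    print(s["joints"].round(2),"phi",np.degrees(np.arctan2(x[1],x[0])).round(2),"bed",90+np.degrees(p[2]).round(2),"z",M[:,2].round(4))
    L=np.array([[c,sy,0.0109+0.0-zz] for zz in(0,.038) for sy in(-.021,.021)])  # tool coords; y>0 side
    W=s["ee_pos"]+L@M.T; B=(W-[p[0],p[1],.065])@bedR(p[2]); print("corners bed mm\n",(B*1000).round(1), "vec", )
    return s,M,p,B
E
python3 - <<'E'
from fit import *
s,M,p,B=report()
# corner index 1: bottom upslope. goal bed (21-6, 0, 0.5)
for gx,gz,h in((.015,.002,.0),(.015,.002,.06)):
    i=1 if B[1,0]>B[0,0] else 0
    dW=bedR(p[2])@(np.array([gx,0,gz])-B[i])+np.array([-h*np.cos(p[2]),-h*np.sin(p[2]),0]); print((M.T@dW).round(4))
E
```

```text
t: 25.42
ee_pos: [0.5455, 0.3382, 0.1981]
orientation: [0.666, 0.746, -0.023, -0.008]
ft_force: [-0.2, -0.6, -5.1]
width: 0.488
grip_force: 45.8
[-0.76  0.51  0.22  1.57 -0.12  1.13 -0.39] phi 96.55 bed 96.24 z [-0.0426 -0.0229 -0.9988]
corners bed mm
 [[ 37.3 255.4 120.7]
 [ 72.7 255.6  98.1]
 [ 57.7 256.1 152.7]
 [ 93.1 256.3 130.1]] vec
[-0.2535  0.002   0.1166]
[-0.2532 -0.0579  0.1193]
```

```bash
echo '[[-0.0506, -0.0116, 0.01, 0], [-0.0506, -0.0116, 0.01, 0], [-0.0506, -0.0116, 0.01, 0], [-0.0506, -0.0116, 0.01, 0], [-0.0506, -0.0116, 0.01, 0], [0, 0, 0.03, 0], [0, 0, 0.02, 0], [0, 0, 0, 0], [0, 0, 0, 0]]' | python3 nudge.py
python3 - <<'E'
from fit import *
s,M,p,B=report()
for h in(0,.01,.02): print((M.T@(bedR(p[2])@(np.array([.015,0,.002])-B[1])+np.array([-h*np.cos(p[2]),-h*np.sin(p[2]),0]))).round(4))
d=wrist("w4")
E
```

```text
t: 26.55
ee_pos: [0.5121, 0.0785, 0.1067]
orientation: [0.666, 0.745, -0.022, -0.008]
ft_force: [-0.3, -0.4, -5.5]
width: 0.486
grip_force: 45.7
[-0.45  0.42  0.28  1.96 -0.14  0.82  0.02] phi 96.44 bed 96.24 z [-0.0409 -0.0216 -0.9989]
corners bed mm
 [[-61.6   0.9  72.2]
 [-26.2   1.   49.6]
 [-41.2   1.6 104.2]
 [ -5.8   1.7  81.7]] vec
[-0.0009  0.0603  0.0181]
[-0.0009  0.0503  0.0185]
[-0.0008  0.0403  0.0189]
```

View pics/w4.png

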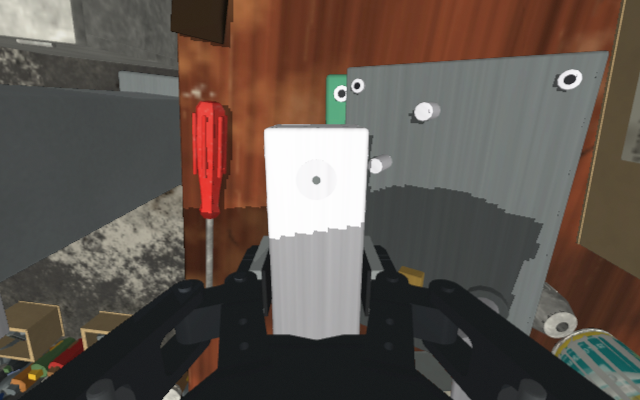

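The view shows the cap held level, the end-pin top at about (422,111) and the lower-left pin top at about (375,166). I'll check both against the fit.

Run:
```python
from fit import *
d=pickle.load(open("w4.pkl","rb")); p=np.load("bed.npy"); q=d["pose"]
B=bedR(p[2]); o=np.array([p[0],p[1],.065])
for uv,z in(([421,111],.022),([375.5,166],.02),([570,79],.002),([357.5,86],.002)):
    P=onplane(d,[uv],o+B[:,2]*z,B[:,2],q)[0]; print(((P-o)@B*1000).round(1))
M=R.from_quat(q[1]).as_matrix()
# cap far end, top plane through tool z=-.0271
n=M[:,2]; P=onplane(d,[[317,127.5]],q[0]+M@[0,0,-.0271],n,q)[0]; print(((P-q[0])@M).round(4))
```

```text
[-2.8 72.3 22. ]
[-27.   39.2  20. ]
[58.4 87.3  2. ]
[-49.8  86.8   2. ]
[ 0.0665 -0.0001 -0.0271]
```

```bash
echo '[[-0.0014, 0.016, 0.005, 0], [-0.0014, 0.016, 0.005, 0], [0, 0.012, 0.004, 0], [0, 0.005, 0, 0], [0, 0, 0, 0], [0, 0, 0, 0]]' | python3 nudge.py | egrep 'ee|ft'
for i in 1 2 3 4; do echo '[[0, 0.0025, 0, 0], [0, 0, 0, 0]]' | python3 nudge.py | egrep 'ee|ft'; done
python3 -c "
from fit import *
p=np.load('bed.npy');p[:2]=.5788,.0848;np.save('bed.npy',p)
s,M,p,B=report(c=.0015)"
```

```text
ee_pos: [0.5598, 0.0806, 0.09]
ft_force: [-0.2, -0.2, -6.3]
ee_pos: [0.5627, 0.0809, 0.09]
ft_force: [-0.4, 0.0, -5.8]
ee_pos: [0.5651, 0.0811, 0.0896]
ft_force: [-0.6, 0.1, -5.2]
ee_pos: [0.5678, 0.0814, 0.0895]
ft_force: [0.5, -0.6, -7.9]
ee_pos: [0.5703, 0.0817, 0.0895]
ft_force: [0.3, -0.7, -7.6]
[-0.41  0.54  0.27  1.82 -0.16  0.85  0.05] phi 96.26 bed 96.24 z [-0.0414 -0.0218 -0.9989]
corners bed mm
 [[-19.   -0.8  27.6]
 [ 16.5  -0.8   5.1]
 [  1.4  -0.2  59.7]
 [ 36.9  -0.2  37.1]] vec
```

```bash
for i in 1 2 3 4 5; do echo '[[0, 0.0003, 0.0012, 0], [0, 0, 0, 0]]' | python3 nudge.py | egrep 'ee|ft'; done
```

```text
ee_pos: [0.5703, 0.0817, 0.0883]
ft_force: [0.3, -0.3, -5.7]
ee_pos: [0.5705, 0.0817, 0.087]
ft_force: [0.4, 0.1, -5.7]
ee_pos: [0.5707, 0.0817, 0.0858]
ft_force: [-0.4, -0.6, -5.2]
ee_pos: [0.5711, 0.0817, 0.0849]
ft_force: [-1.7, -0.6, 0.8]
ee_pos: [0.5714, 0.0812, 0.0838]
ft_force: [-4.5, -3.8, 5.1]
```

```bash
echo '[[0, 0.002, -0.001, 0], [0, 0, 0, 0]]' | python3 nudge.py | egrep 'ee|ft';  echo '[[0, 0, 0, 0], [0, 0, 0, 0], [0, 0, 0, 0], [0, 0, -0.002, 0], [0, 0, -0.002, 0], [0, 0, -0.002, 0], [0, 0, 0, 0], [0, 0, 0, 0]]' | python3 nudge.py 0.68
python3 -c "
from h import *
d=wrist('w5')"
```

```text
ee_pos: [0.572, 0.0813, 0.0842]
ft_force: [-10.7, -4.5, 5.7]
t: 30.85
ee_pos: [0.5736, 0.0821, 0.0903]
orientation: [0.667, 0.744, -0.022, -0.008]
ft_force: [-0.0, -0.2, 0.4]
width: 0.68
grip_force: 0.0
```

View pics/w5.png

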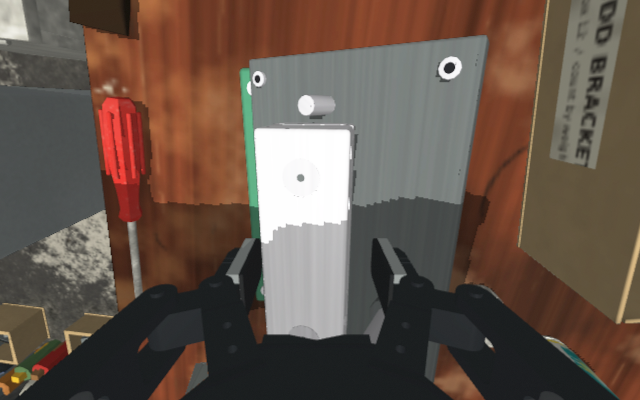

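The cap is released. Its left-end top corners are at about (257,129) and (352,127), with the end pin at (308,104). I'll check for flushness by the apparent width on the z=38 mm plane.

```bash
cat >> fit.py <<'E'
def chk(n,uvs,z):
    d=pickle.load(open(n+".pkl","rb")); p=np.load("bed.npy"); B=bedR(p[2]); o=np.array([p[0],p[1],.065])
    P=onplane(d,uvs,o+B[:,2]*z,B[:,2],d.get("pose")); return ((P-o)@B*1000).round(1)
E
python3 - <<'E'
from fit import *
d=pickle.load(open("w5.pkl","rb")); im=d["image"]
for y in (124,126,128,130,132,134,150,180,200): print(y,im[y,246:268:2,1].tolist(),im[y,336:362:2,1].tolist())
print(chk("w5",[[256,130],[352,126.5],[262,300],[346,300]],.038)); print(chk("w5",[[306,104]],.022),chk("w5",[[449,68],[258,79]],.002))
p=np.load("bed.npy"); print(proj(d,bed2w(p,[[-.021,.065,.038],[.021,.065,.038],[-.021,0,.038],[.021,0,.038]]),d["pose"]))
E
```

```text
124 [179, 180, 182, 155, 132, 133, 131, 129, 133, 131, 132] [180, 177, 198, 217, 171, 132, 131, 140, 129, 131, 131, 127, 130]
126 [177, 180, 182, 167, 130, 133, 132, 129, 136, 138, 131] [140, 140, 139, 139, 139, 139, 138, 157, 222, 108, 130, 127, 129]
128 [176, 180, 181, 178, 127, 174, 206, 205, 204, 204, 201] [138, 140, 140, 140, 140, 140, 136, 130, 157, 109, 131, 127, 129]
130 [176, 179, 181, 182, 175, 248, 250, 251, 251, 251, 250] [241, 242, 239, 238, 240, 236, 200, 127, 126, 122, 130, 126, 131]
132 [175, 179, 180, 180, 212, 253, 254, 254, 254, 254, 254] [253, 253, 252, 252, 253, 252, 245, 154, 126, 128, 130, 127, 131]
134 [174, 179, 179, 180, 215, 253, 254, 254, 254, 254, 254] [255, 255, 254, 255, 255, 254, 250, 171, 127, 107, 92, 112, 131]
150 [164, 179, 180, 180, 150, 249, 254, 254, 254, 254, 254] [255, 255, 255, 255, 255, 254, 244, 216, 124, 88, 124, 128, 130]
180 [94, 155, 177, 178, 179, 148, 250, 254, 254, 254, 254] [255, 255, 255, 255, 254, 250, 202, 126, 107, 75, 127, 129, 127]
200 [87, 87, 163, 181, 180, 180, 227, 253, 254, 254, 254] [255, 254, 255, 255, 254, 247, 210, 125, 87, 129, 127, 128, 129]
[[-18.3  61.4  38. ]
 [ 32.5  65.1  38. ]
 [-22.  -37.3  38. ]
 [ 32.7 -14.8  38. ]]
[[ 0.  73.3 22. ]] [[ 58.9  87.7   2. ]
 [-48.7  87.5   2. ]]
[[251.42019304 122.0307507 ]
 [326.51137141 125.54419528]
 [259.46371849 243.55899048]
 [325.0395518  265.37959924]]
```

```bash
cat >> fit.py <<'E'
def tilt(n,uv): # left-end top corners (low,up) -> xe,yend,theta,(z of upper edge)
    d=pickle.load(open(n+".pkl","rb")); p=np.load("bed.npy")
    def f(q):
        xe,ye,th,ze=q; u=np.array([-np.cos(th),0,np.sin(th)]); v=np.array([np.sin(th),0,np.cos(th)]); e=np.array([xe,ye,ze])
        return proj(d,bed2w(p,[e+.042*u+.038*v,e+.038*v]),d["pose"])-uv
    r=least_squares(lambda q:f(q).ravel(),[.018,.065,.3,0]); xe,ye,th,ze=r.x
    print("xe,yend,theta,ze",r.x.round(4),"lower edge x,z",xe-.042*np.cos(th),ze+.042*np.sin(th),"corner",xe+.038*np.sin(th),r.cost)
E
python3 - <<'E'
from fit import *
tilt("w5",np.array([[254,129.5],[350,129.5]]))
E
```

```text
xe,yend,theta,ze [ 0.0053  0.0627  0.5629 -0.0066] lower edge x,z -0.030174617146135795 0.015845345509037975 corner 0.02562340409229185 2.0194839173657902e-27
```

The cap is still level, resting on the lower pins' tops. I'll push it up the slope with the lower finger so that it drops inside the pins.

```bash
for i in 1 2 3 4 5; do echo '[[0, 0.002, -0.0006, 0], [0, 0, 0, 0]]' | python3 nudge.py | egrep 'ee|ft'; done
python3 -c "
from h import *
d=wrist('w6');im=d['image']
for y in (124,127,130,134,150,180): print(y,im[y,240:276:2,1].tolist(),im[y,316:368:2,1].tolist())"
```

```text
ee_pos: [0.5754, 0.0822, 0.0908]
ft_force: [-1.5, 0.4, 0.6]
ee_pos: [0.5761, 0.0824, 0.091]
ft_force: [-11.4, -2.1, 6.5]
ee_pos: [0.5767, 0.0824, 0.0913]
ft_force: [-22.1, -2.3, 13.2]
ee_pos: [0.5772, 0.0824, 0.0916]
ft_force: [-32.0, -3.2, 21.1]
ee_pos: [0.5778, 0.0825, 0.092]
ft_force: [-42.7, -4.2, 29.5]
124 [127, 176, 181, 183, 155, 132, 134, 132, 131, 134, 131, 132, 134, 134, 136, 135, 144, 151] [222, 181, 182, 181, 181, 182, 182, 182, 179, 181, 182, 158, 141, 159, 152, 128, 131, 128, 131, 129, 128, 131, 133, 129, 130, 132]
127 [135, 174, 181, 181, 160, 134, 142, 146, 146, 147, 147, 147, 142, 143, 144, 142, 142, 143] [144, 144, 144, 144, 145, 145, 145, 144, 142, 141, 143, 142, 140, 132, 125, 155, 131, 129, 131, 129, 129, 131, 131, 130, 130, 131]
130 [120, 171, 181, 181, 220, 250, 251, 251, 252, 252, 251, 251, 251, 251, 250, 251, 250, 251] [248, 248, 245, 244, 244, 243, 244, 246, 246, 244, 244, 246, 242, 200, 125, 126, 85, 113, 131, 129, 129, 131, 132, 130, 130, 132]
134 [104, 165, 182, 181, 227, 254, 254, 255, 255, 255, 255, 255, 255, 254, 255, 254, 255, 255] [255, 255, 254, 255, 255, 255, 255, 255, 255, 255, 255, 255, 254, 244, 144, 114, 76, 75, 94, 128, 129, 133, 131, 130, 131, 131]
150 [96, 128, 176, 181, 161, 251, 254, 254, 255, 255, 255, 254, 255, 255, 254, 255, 254, 255] [255, 255, 254, 255, 255, 255, 255, 255, 255, 255, 255, 255, 253, 231, 182, 100, 75, 74, 132, 128, 130, 132, 130, 130, 131, 129]
180 [99, 95, 139, 171, 179, 180, 250, 254, 254, 254, 254, 254, 254, 255, 254, 254, 254, 254] [255, 255, 254, 255, 254, 255, 255, 255, 255, 255, 255, 255, 250, 181, 126, 81, 74, 75, 129, 130, 132, 130, 129, 130, 130, 127]
```

```bash
echo '[[0, -0.003, 0, 0], [0, -0.002, 0, 0], [0, 0, 0, 0]]' | python3 nudge.py | egrep 'ee|ft'
python3 - <<'E'
from fit import *
w=np.array
uv6=w([[248,129],[343,129]]); uv5=w([[254.2,129.3],[349,129.3]])
tilt("w6",uv6)
p=np.load("bed.npy")
def pts(q):
    xe,ye,th,ze=q; u=w([-np.cos(th),0,np.sin(th)]); v=w([np.sin(th),0,np.cos(th)]); e=w([xe,ye,ze]); return bed2w(p,[e+.042*u+.038*v,e+.038*v])
D=[(pickle.load(open(n+".pkl","rb")),uv) for n,uv in(("w5",uv5),("w6",uv6))]
for (d,uv) in D:
  r=least_squares(lambda q:np.r_[(proj(d,pts(q),d["pose"])-uv).ravel(),(q[1]-.0645)*1000,q[3]*1000],[.015,.065,.3,0]); q=r.x
  print(q.round(4),r.fun.round(1),"lower",(q[0]-.042*np.cos(q[2])).round(4),(q[3]+.042*np.sin(q[2])).round(4),"corner",(q[0]+.038*np.sin(q[2])).round(4))
s=manip.read_state(); o=w([p[0],p[1],.065]); print(((s["ee_pos"]-o)@bedR(p[2])*1000).round(1))
t=manip.get_image("top"); pickle.dump(t,open("top2.pkl","wb"))
a=t["image"][130:230,300:420,::-1]; b=manip.get_image("scene"); pickle.dump(b,open("scene2.pkl","wb"))
c=b["image"][180:305,280:410,::-1]
a=cv2.resize(a,(456,380),interpolation=2); c=cv2.resize(c,(395,380),interpolation=2)
w6=D[1][0]["image"][60:340,230:430,::-1]; w6=cv2.resize(w6,(271,380),interpolation=2)
cv2.imwrite("pics/mix.png",cv2.resize(np.hstack([c,w6,a[:,150:]]),(800,330)))
E
```

```text
ee_pos: [0.5773, 0.0825, 0.0928]
ft_force: [-10.1, -1.2, 5.4]
xe,yend,theta,ze [ 0.0064  0.0627  0.5721 -0.0068] lower edge x,z -0.02887282686742371 0.015906405532766517 corner 0.027012529245862494 1.6963664905872638e-26
[ 1.99e-02  6.34e-02  2.83e-01 -2.00e-04] [-0.3 -1.5  0.2  1.  -1.1 -0.2] lower -0.0204 0.0116 corner 0.0305
[ 2.080e-02  6.350e-02  3.229e-01 -1.000e-04] [-0.3 -1.3  0.2  0.8 -1.  -0.1] lower -0.019 0.0132 corner 0.0329
[12.4 -2.2 25. ]
```

The constrained fit shows the cap already inside the pins and leaning on the lower finger at about 16°. I'll open fully to let it down.

```bash
echo '[[0, 0, 0, 0], [0, 0, 0, 0], [0, 0, -0.003, 0], [0, -0.002, -0.004, 0], [0, 0, 0, 0], [0, 0, 0, 0]]' | python3 nudge.py 1
python3 - <<'E'
from fit import *
d=wrist("w7"); im=d["image"]; p=np.load("bed.npy")
print(proj(d,bed2w(p,[[-.021,.065,.038],[.021,.065,.038],[-.021,0,.038],[.021,0,.038]]),d["pose"]).round(1))
g=(im.min(2)>190).astype(np.uint8); g[:,:200]=0; g[:,420:]=0
c=max(cv2.findContours(g,0,1)[0],key=cv2.contourArea); print(cv2.boundingRect(c))
for y in (110,114,118,120,122,124,126,130,134,150,180,200): x=np.where(g[y])[0]; print(y,x[:1],x[-1:],len(x), chk("w7",[[x[0]-.5,y],[x[-1]+.5,y]],.038).tolist() if len(x) else '')
E
```

```text
t: 33.42
ee_pos: [0.577, 0.0827, 0.1003]
orientation: [0.667, 0.744, -0.022, -0.008]
ft_force: [0.5, 0.2, 0.1]
width: 0.998
grip_force: 0.0
[[249.7 121.2]
 [318.9 124.3]
 [257.5 235.9]
 [318.5 255.2]]
(252, 127, 91, 116)
110 [295] [307] 13 [[7.8, 70.9, 38.0], [15.0, 71.0, 38.0]]
114 [299] [302] 4 [[10.0, 69.2, 38.0], [12.2, 69.2, 38.0]]
118 [] [] 0 
120 [] [] 0 
122 [] [] 0 
124 [342] [344] 3 [[32.2, 65.5, 38.0], [33.6, 65.6, 38.0]]
126 [] [] 0 
130 [252] [340] 89 [[-20.2, 60.6, 38.0], [31.8, 63.0, 38.0]]
134 [252] [340] 89 [[-20.3, 58.5, 38.0], [31.9, 61.4, 38.0]]
150 [253] [342] 90 [[-20.4, 50.2, 38.0], [33.0, 54.6, 38.0]]
180 [255] [339] 85 [[-20.4, 33.8, 38.0], [31.9, 41.1, 38.0]]
200 [257] [339] 83 [[-19.9, 22.3, 38.0], [32.2, 31.7, 38.0]]
```

View pics/w7.png

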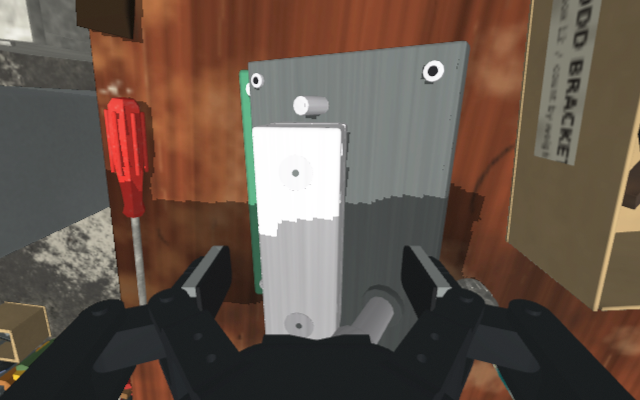

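The last picture shows the cap still tilted: its top spans columns 252-341 where a flush top would end at about 319. It is clear of both fingers. I'll fit the tilt again.

```bash
cat >> fit.py <<'E'
def tilt3(n,uv,ye=.0635,zes=(0,)):
    d=pickle.load(open(n+".pkl","rb")); p=np.load("bed.npy"); w=np.array
    def pts(q):
        xe,y,th,ze=q; u=w([-np.cos(th),0,np.sin(th)]); v=w([np.sin(th),0,np.cos(th)]); e=w([xe,y,ze]); return bed2w(p,[e+.042*u+.038*v,e+.038*v])
    for z in zes:
        r=least_squares(lambda q:np.r_[(proj(d,pts(q),d["pose"])-uv).ravel(),(q[1]-ye)*500,(q[3]-z)*3000],[.015,.065,.3,0]); q=r.x
        print(n,q.round(4),"res",r.fun.round(1),"lower",(q[0]-.042*np.cos(q[2])).round(4),(q[3]+.042*np.sin(q[2])).round(4),"corner",(q[0]+.038*np.sin(q[2])).round(4),(q[3]+.038*np.cos(q[2])).round(4))
E
python3 - <<'E'
from fit import *
for ye in(.0615,.0635,.0655): tilt3("w7",np.array([[251.7,127.5],[340.7,127.5]]),ye)
t0=pickle.load(open("top.pkl","rb")); t=manip.get_image("top"); pickle.dump(t,open("top3.pkl","wb"))
s=manip.get_image("scene"); pickle.dump(s,open("scene3.pkl","wb")); s0=pickle.load(open("scene.pkl","rb"))
p=np.load("bed.npy"); F=bed2w(p,[[x,y,z] for z in(0,.038) for y in(.065,-.065) for x in(-.021,.021)])
for n,a,b in(("top",t,t0),("scene",s,s0)):
    print(n,proj(a,F).round(0).tolist())
a=s["image"]; m=(a.min(2)>195).astype(np.uint8); m[:, :290]=0; m[:,400:]=0; m[:190]=0; m[310:]=0
for c in cv2.findContours(m,0,2)[0]:
    if cv2.contourArea(c)>60: print(cv2.approxPolyDP(c,2,True)[:,0].tolist())
E
```

```text
w7 [ 0.0191  0.0635  0.3174 -0.    ] res [-0.2 -0.9  0.1  1.   1.  -0.1] lower -0.0208 0.0131 corner 0.031 0.0361
w7 [ 0.0191  0.0635  0.3175 -0.    ] res [-0.2 -1.   0.2  0.9  0.  -0.1] lower -0.0208 0.0131 corner 0.031 0.0361
w7 [ 0.0191  0.0636  0.3176 -0.    ] res [-0.2 -1.1  0.2  0.8 -1.  -0. ] lower -0.0208 0.0131 corner 0.031 0.0361
top [[324.0, 199.0], [323.0, 183.0], [377.0, 194.0], [377.0, 178.0], [325.0, 206.0], [323.0, 189.0], [380.0, 201.0], [380.0, 184.0]]
scene [[308.0, 229.0], [321.0, 213.0], [354.0, 265.0], [367.0, 248.0], [301.0, 222.0], [314.0, 206.0], [347.0, 260.0], [361.0, 242.0]]
[[325, 220], [328, 223], [328, 232], [352, 250], [363, 241], [332, 213]]
```

```bash
echo '[[0, 0, -0.03, 0], [0, 0, -0.03, 0], [0, 0, 0, 0], [0, -0.016, 0, 0], [0, -0.016, 0, 0], [0, 0, 0, 0], [0, 0, 0.03, 0], [0, 0, 0.01, 0], [0, 0, 0, 0], [0, 0, 0, 0]]' | python3 nudge.py 0
for i in 1 2 3 4 5 6; do echo '[[0, 0, 0.003, 0], [0, 0, 0, 0]]' | python3 nudge.py | egrep 'ee|ft'; done
```

```text
t: 34.83
ee_pos: [0.5466, 0.0796, 0.1222]
orientation: [0.667, 0.744, -0.022, -0.008]
ft_force: [-0.4, -0.2, -0.6]
width: 0.001
grip_force: 0.0
ee_pos: [0.5459, 0.0796, 0.1187]
ft_force: [0.0, 0.4, -0.2]
ee_pos: [0.5456, 0.0795, 0.1154]
ft_force: [-0.3, 1.0, -0.3]
ee_pos: [0.5455, 0.0794, 0.1123]
ft_force: [0.2, 0.2, -0.5]
ee_pos: [0.5454, 0.0793, 0.1093]
ft_force: [-0.1, 0.2, 0.4]
ee_pos: [0.5452, 0.0793, 0.1064]
ft_force: [-1.1, 0.3, 0.2]
ee_pos: [0.545, 0.0792, 0.1034]
ft_force: [0.1, -1.2, 0.4]
```

```bash
for i in 1 2 3 4 5 6; do echo '[[0, 0, 0.002, 0], [0, 0, 0, 0]]' | python3 nudge.py | egrep 'ee|ft'; done
```

```text
ee_pos: [0.5452, 0.0792, 0.1014]
ft_force: [0.3, -0.3, -0.5]
ee_pos: [0.5451, 0.0791, 0.0995]
ft_force: [-0.4, -0.5, 0.1]
ee_pos: [0.5449, 0.0791, 0.0975]
ft_force: [-0.3, 0.4, 0.4]
ee_pos: [0.5448, 0.0791, 0.0954]
ft_force: [-0.5, 0.3, 0.6]
ee_pos: [0.5448, 0.079, 0.0935]
ft_force: [-0.0, -0.9, 0.8]
ee_pos: [0.5452, 0.079, 0.0925]
ft_force: [-4.9, -0.9, 18.5]
```

```bash
echo '[[0, 0, -0.03, 0], [0, -0.02, -0.04, 0], [0, -0.04, 0, 0], [0, 0, 0, 0], [0, 0, 0, 0]]' | python3 nudge.py | egrep 'ee|ft'
python3 - <<'E'
from fit import *
d=wrist("w8"); im=d["image"]; p=np.load("bed.npy")
print(proj(d,bed2w(p,[[-.021,.065,.038],[.021,.065,.038],[-.021,0,.038],[.021,0,.038],[-.021,-.065,.038],[.021,-.065,.038],[.021,.065,0]]),d["pose"]).round(1))
g=(im.min(2)>190).astype(np.uint8); g[:,:230]=0; g[:,520:]=0
for c in cv2.findContours(g,0,2)[0]:
    if cv2.contourArea(c)>300: print(cv2.boundingRect(c),cv2.approxPolyDP(c,2,True)[:,0].tolist())
s=manip.get_image("scene");a=s["image"]; m=(a.min(2)>195).astype(np.uint8); m[:, :290]=0; m[:,400:]=0; m[:190]=0; m[310:]=0
for c in cv2.findContours(m,0,2)[0]:
    if cv2.contourArea(c)>60: print(cv2.approxPolyDP(c,2,True)[:,0].tolist())
E
```

```text
ee_pos: [0.4884, 0.0741, 0.1643]
ft_force: [0.2, -0.1, 0.2]
[[396.3 117.6]
 [461.  119.3]
 [389.3 203.5]
 [447.  214. ]
 [383.5 275.7]
 [435.5 292.1]
 [467.9 116.9]]
(389, 120, 75, 66) [[397, 120], [394, 144], [389, 146], [390, 152], [393, 147], [391, 180], [414, 183], [417, 180], [441, 185], [454, 183], [463, 120], [458, 123]]
[[314, 208], [309, 215], [308, 228], [314, 234], [328, 240], [331, 234], [335, 238], [336, 233], [343, 240], [351, 239], [352, 248], [345, 253], [341, 251], [349, 257], [360, 244], [348, 235], [347, 238], [338, 233], [341, 231], [345, 234], [330, 221], [330, 218]]
```

Run:
```python
from fit import *
d=pickle.load(open("w8.pkl","rb")); im=d["image"].astype(int)
for y in(122,130,140,160,175):
    r=im[y,380:490].min(1); on=np.where(r>190)[0]; print(y,on[0]+380,on[-1]+380,chk("w8",[[on[0]+379.5,y],[on[-1]+380.5,y]],.038).tolist())
for x in(405,420,440,455):
    r=im[105:140,x].min(1); print(x,r[8:22].tolist(),chk("w8",[[x,105+np.where(r>190)[0][0]-.5]],.038).tolist())
tilt3("w8",np.array([[396.5,119.5],[462.8,119.5]]))
# arm state from scene: knob dark
s,M,p,B=report()
k=bed2w(p,[[.046,-.044-.072,.041+.004+.025]]); print("knob",k)
```

```text
122 396 463 [[-21.3, 61.9, 38.0], [22.7, 63.4, 38.0]]
130 395 462 [[-21.6, 56.3, 38.0], [22.8, 58.4, 38.0]]
140 394 461 [[-21.8, 49.1, 38.0], [23.1, 52.0, 38.0]]
160 393 458 [[-21.3, 34.4, 38.0], [23.1, 38.9, 38.0]]
175 391 455 [[-21.9, 22.8, 38.0], [22.7, 28.6, 38.0]]
405 [129, 128, 129, 129, 129, 131, 141, 211, 245, 252, 254, 254, 254, 254] [[-14.7, 63.9, 38.0]]
420 [128, 129, 129, 130, 129, 148, 147, 158, 235, 249, 253, 254, 253, 254] [[-4.4, 63.5, 38.0]]
440 [130, 131, 131, 130, 131, 137, 142, 146, 199, 243, 251, 253, 253, 253] [[7.3, 73.4, 38.0]]
455 [126, 127, 126, 126, 126, 127, 165, 153, 153, 236, 251, 253, 254, 254] [[17.7, 63.5, 38.0]]
w8 [0.0053 0.0645 0.4458 0.    ] res [ 0.  -0.1 -0.   0.3  0.5  0. ] lower -0.0326 0.0181 corner 0.0217 0.0343
[-0.48  0.3   0.3   1.98 -0.09  0.93 -0.02] phi 96.25 bed 96.24 z [-0.0416 -0.022  -0.9989]
corners bed mm
 [[-52.8  -0.3 133.2]
 [-17.3  -0.3 110.7]
 [-32.3   0.4 165.3]
 [  3.1   0.3 142.7]] vec
knob [[ 0.59622637 -0.02998554  0.14862178]]
```

Run:
```python
from fit import *
p=np.load("bed.npy")
def sec(xe,th,y):
    u=np.array([-np.cos(th),0,np.sin(th)]); v=np.array([np.sin(th),0,np.cos(th)]); e=np.array([xe,y,0]); return [e+.042*u,e+.042*u+.038*v,e+.038*v,e]
for n in("top","scene"):
    t=manip.get_image(n); im=t["image"]
    for y in(.05,.03,-.02):
        print(n,y,"flush",proj(t,bed2w(p,sec(.021,0,y))).round(1).tolist(),"tilt",proj(t,bed2w(p,sec(.0053,.446,y))).round(1).tolist())
        L=np.linspace(-.06,.05,23); q=proj(t,bed2w(p,[[x,y,.038] for x in L]))
        print([ (int(l*1000),im[int(round(b)),int(round(a))].min()) for l,(a,b) in zip(L,q)])
```

```text
top 0.05 flush [[330.3, 198.6], [331.2, 205.2], [329.9, 188.8], [328.9, 182.6]] tilt [[331.1, 206.0], [331.5, 206.0], [329.8, 187.9], [329.4, 188.7]]
[(-60, np.uint8(130)), (-55, np.uint8(146)), (-49, np.uint8(180)), (-45, np.uint8(206)), (-39, np.uint8(209)), (-34, np.uint8(212)), (-30, np.uint8(203)), (-24, np.uint8(187)), (-19, np.uint8(203)), (-15, np.uint8(207)), (-9, np.uint8(197)), (-4, np.uint8(179)), (0, np.uint8(172)), (5, np.uint8(197)), (10, np.uint8(185)), (15, np.uint8(163)), (20, np.uint8(167)), (25, np.uint8(149)), (30, np.uint8(133)), (35, np.uint8(144)), (40, np.uint8(126)), (45, np.uint8(87)), (50, np.uint8(77))]
top 0.03 flush [[338.4, 197.8], [339.7, 204.4], [338.5, 188.0], [337.3, 181.9]] tilt [[339.4, 205.3], [340.1, 205.2], [338.4, 187.1], [337.7, 187.9]]
[(-60, np.uint8(92)), (-55, np.uint8(86)), (-49, np.uint8(84)), (-45, np.uint8(87)), (-39, np.uint8(85)), (-34, np.uint8(85)), (-30, np.uint8(85)), (-24, np.uint8(86)), (-19, np.uint8(86)), (-15, np.uint8(84)), (-9, np.uint8(85)), (-4, np.uint8(86)), (0, np.uint8(84)), (5, np.uint8(86)), (10, np.uint8(86)), (
[... 2002 characters left out ...]
7)), (40, np.uint8(146)), (45, np.uint8(147)), (50, np.uint8(146))]
scene -0.02 flush [[337.1, 252.0], [330.2, 245.9], [344.2, 228.8], [350.5, 235.5]] tilt [[330.1, 253.8], [329.1, 241.5], [345.1, 229.2], [345.5, 241.6]]
[(-60, np.uint8(74)), (-55, np.uint8(92)), (-49, np.uint8(95)), (-45, np.uint8(85)), (-39, np.uint8(86)), (-34, np.uint8(86)), (-30, np.uint8(85)), (-24, np.uint8(89)), (-19, np.uint8(169)), (-15, np.uint8(196)), (-9, np.uint8(195)), (-4, np.uint8(195)), (0, np.uint8(194)), (5, np.uint8(197)), (10, np.uint8(195)), (15, np.uint8(195)), (20, np.uint8(144)), (25, np.uint8(87)), (30, np.uint8(87)), (35, np.uint8(86)), (40, np.uint8(87)), (45, np.uint8(123)), (50, np.uint8(147))]
```

The scene profile is bright from about -20 to +22 mm along the bed at z=38, and the press met the top at the flush height, so the cap is flush. Next I'll plan the bush-arm swing.

```bash
cat >> fit.py <<'E'
def T(th,r=.021,z=.066): return np.array([.046-.072*np.sin(th)+r*np.cos(th), -.044-.072*np.cos(th)-r*np.sin(th), z])
def path(ths,r=.021,z=.066):
    p=np.load("bed.npy"); s=manip.read_state(); M=R.from_quat(s["orientation"]).as_matrix(); c=s["ee_pos"]
    for th in ths:
        g=bed2w(p,T(th,r,z))[0]; print(round(th,2),g.round(4),(M.T@(g-c)).round(4).tolist()); c=g
E
python3 - <<'E'
from fit import *
d=pickle.load(open("top.pkl","rb")); im=d["image"]; 
c=chk("top",[[718/3.6+204.5,218/3.6+114.5]],.075); print(c)
m=(im.max(2)<55).astype(np.uint8); k,_,st,ce=cv2.connectedComponentsWithStats(m)
for i in range(1,k):
    if 395<ce[i][0]<415 and 165<ce[i][1]<185: print(st[i,4],ce[i],chk("top",[ce[i]],.072))
path([0],r=.035,z=.1)
path([0],r=.035)
E
```

```text
[[  53.  -113.2   75. ]]
32 [403.71875 174.90625] [[  52.2 -113.4   72. ]]
3 [405.66666667 178.66666667] [[  42.8 -117.7   72. ]]
0 [ 0.6114 -0.0283  0.1921] [-0.1155, 0.1099, -0.0311]
0 [ 0.6283 -0.0265  0.1627] [-0.115, 0.1281, -0.0024]
```

```bash
echo '[[0, 0, -0.03, 0], [0, 0, -0.03, 0], [-0.04, 0.047, 0, 0], [-0.04, 0.047, 0, 0], [-0.035, 0.047, 0, 0], [0, 0, 0, 0], [0, 0, 0, 0]]' | python3 nudge.py | egrep 'ee|ft'
python3 - <<'E'
from fit import *
path([-.09],r=.042)
E
```

```text
ee_pos: [0.6429, -0.0237, 0.2191]
ft_force: [-0.7, 0.6, 1.0]
-0.09 [ 0.6394 -0.0212  0.1693] [0.0037, -0.001, 0.0499]
```

```bash
echo '[[0.0037, -0.001, 0.025, 0], [0, 0, 0.025, 0], [0, 0, 0, 0], [0, 0, 0, 0]]' | python3 nudge.py | egrep 'ee|ft'
python3 - <<'E'
from fit import *
path([-.09,.1,.3,.5,.7,.9,1.1,1.3,1.5,1.6],r=.021)
E
```

```text
ee_pos: [0.6399, -0.0208, 0.1712]
ft_force: [0.4, -0.6, 0.9]
-0.09 [ 0.6216 -0.025   0.1589] [-0.002, -0.0182, 0.0132]
0.1 [ 0.6102 -0.0302  0.152 ] [-0.0038, -0.0115, 0.0074]
0.3 [ 0.5975 -0.0329  0.1445] [-0.0011, -0.0126, 0.008]
0.5 [ 0.5845 -0.0325  0.1371] [0.0019, -0.0126, 0.0079]
0.7 [ 0.5717 -0.0292  0.13  ] [0.0048, -0.012, 0.0076]
0.9 [ 0.5597 -0.0231  0.1235] [0.0075, -0.011, 0.0069]
1.1 [ 0.5489 -0.0144  0.1178] [0.0099, -0.0095, 0.0059]
1.3 [ 0.5398 -0.0035  0.1133] [0.012, -0.0077, 0.0047]
1.5 [0.5327 0.0093 0.11  ] [0.0135, -0.0055, 0.0033]
1.6 [0.53   0.0162 0.1089] [0.0072, -0.0019, 0.0011]
```

```bash
echo '[[-0.001, -0.009, 0.0065, 0], [-0.001, -0.009, 0.0065, 0], [-0.004, -0.0115, 0.0075, 0], [0, 0, 0, 0]]' | python3 nudge.py | egrep 'ee|ft'
echo '[[-0.001, -0.0125, 0.008, 0], [0.002, -0.0125, 0.008, 0], [0, 0, 0, 0]]' | python3 nudge.py | egrep 'ee|ft'
python3 -c "
from fit import *
t=pickle.load(open('top.pkl','rb'));s=manip.get_image('scene');p=np.load('bed.npy');im=s['image']
for th in(-.1,.1,.3,.5,.7):
    k=proj(s,bed2w(p,[T(th,0,.083)]))[0]; print(th,k.round(1),im[int(k[1])-1:int(k[1])+2,int(k[0])-1:int(k[0])+2].mean())"
```

```text
ee_pos: [0.6091, -0.0315, 0.1505]
ft_force: [0.1, -0.2, 0.7]
ee_pos: [0.5842, -0.0328, 0.1359]
ft_force: [0.6, -0.6, 0.0]
-0.1 [387.4 235. ] 58.03703703703704
0.1 [382.1 241.6] 61.7037037037037
0.3 [375.6 247.1] 93.48148148148148
0.5 [368.3 251.3] 72.18518518518519
0.7 [360.4 254.1] 225.5185185185185
```

```bash
cat >> fit.py <<'E'
def strap():
    p=np.load("bed.npy")
    for n in("scene","top"):
        s=manip.get_image(n); im=s["image"]
        for lab,P in (("now",im),("t0",pickle.load(open(n+".pkl","rb"))["image"])):
            o=[]
            for th in np.arange(-.3,1.7,.1):
                q=[[.046-r*np.sin(th),-.044-r*np.cos(th),.045] for r in(.03,.036,.042,.058,.062)]
                o.append(int(np.mean([cv2.getRectSubPix(P,(1,1),(float(a),float(b))).mean() for a,b in proj(s,bed2w(p,q))])))
            print(n,lab,o)
E
python3 -c "
from fit import *
strap()"
```

```text
scene now [67, 71, 69, 75, 66, 89, 142, 142, 128, 145, 171, 212, 223, 214, 244, 254, 254, 254, 254, 254]
scene t0 [181, 148, 126, 162, 218, 162, 116, 91, 93, 112, 115, 143, 153, 138, 162, 157, 160, 157, 153, 152]
top now [110, 108, 97, 93, 104, 134, 166, 159, 153, 156, 132, 132, 164, 182, 187, 199, 231, 226, 212, 207]
top t0 [161, 198, 188, 180, 180, 127, 110, 102, 103, 104, 117, 141, 160, 153, 134, 131, 132, 137, 142, 145]
```

The strap has left its start angle, so the knob is being pushed. I'll continue.

```bash
echo '[[0.005, -0.012, 0.0076, 0], [0.0075, -0.011, 0.0069, 0], [0, 0, 0, 0]]' | python3 nudge.py | egrep 'ee|ft'
echo '[[0.01, -0.0095, 0.006, 0], [0.012, -0.0077, 0.0047, 0], [0, 0, 0, 0]]' | python3 nudge.py | egrep 'ee|ft'
echo '[[0.0135, -0.0055, 0.0033, 0], [0, 0, 0, 0]]' | python3 nudge.py | egrep 'ee|ft'
python3 -c "
from fit import *
path([1.5,1.57],r=.021);strap()"
```

```text
ee_pos: [0.5591, -0.0227, 0.122]
ft_force: [0.8, 0.1, 0.1]
ee_pos: [0.5388, -0.0023, 0.1115]
ft_force: [0.6, -1.0, 0.1]
ee_pos: [0.5322, 0.0104, 0.1084]
ft_force: [-0.3, -0.6, -0.8]
1.5 [0.5327 0.0093 0.11  ] [-0.0012, 0.0003, -0.0016]
1.57 [0.5307 0.0141 0.1092] [0.005, -0.0014, 0.0008]
scene now [93, 92, 94, 84, 85, 85, 85, 84, 83, 84, 102, 146, 166, 176, 182, 140, 87, 76, 52, 52]
scene t0 [181, 148, 126, 162, 218, 162, 116, 91, 93, 112, 115, 143, 153, 138, 162, 157, 160, 157, 153, 152]
top now [113, 114, 115, 110, 109, 110, 110, 111, 109, 116, 121, 122, 122, 116, 110, 116, 128, 123, 122, 68]
top t0 [161, 198, 188, 180, 180, 127, 110, 102, 103, 104, 117, 141, 160, 153, 134, 131, 132, 137, 142, 145]
```

Now I'll push on toward +y until the stop is felt.

```bash
for i in 1 2 3 4 5; do echo '[[0.003, -0.0002, 0, 0], [0, 0, 0, 0]]' | python3 nudge.py | egrep 'ee|ft'; done
```

```text
ee_pos: [0.5322, 0.0121, 0.1086]
ft_force: [-0.4, -1.0, -0.4]
ee_pos: [0.5316, 0.0153, 0.1085]
ft_force: [-0.7, -0.8, -0.7]
ee_pos: [0.5313, 0.0165, 0.1085]
ft_force: [1.6, -10.9, -2.8]
ee_pos: [0.5312, 0.017, 0.1086]
ft_force: [4.2, -24.3, -3.2]
ee_pos: [0.5311, 0.0174, 0.1087]
ft_force: [8.0, -39.5, -5.1]
```

```bash
echo '[[-0.008, 0, 0, 0], [-0.012, 0, 0, 0], [0, -0.01, -0.02, 0], [0, -0.04, -0.04, 0], [0, -0.04, -0.04, 0], [0, -0.02, -0.03, 0], [-0.05, 0, 0, 0], [-0.05, 0, 0, 0], [-0.05, 0, 0, 0], [0, 0, 0, 0]]' | python3 nudge.py | egrep 't:|ee|ft'
python3 - <<'E'
from fit import *
strap(); p=np.load("bed.npy")
d=wrist("w9"); 
for n in("scene","top"):
    s=manip.get_image(n); im=s["image"]; pickle.dump(s,open(n+"9.pkl","wb"))
    m=(im.max(2)<60).astype(np.uint8)
    for th in(1.2,1.35,1.45,1.57): print(n,th,proj(s,bed2w(p,[T(th,0,.083)])).round(1).tolist())
    e=proj(s,bed2w(p,[T(1.57,0,.076)]))[0]; k,_,st,ce=cv2.connectedComponentsWithStats(m)
    print([(int(st[i,4]),ce[i].round(1).tolist(),chk(n+"9",[ce[i]],.074)[0].tolist()) for i in range(1,k) if np.hypot(*(ce[i]-e))<15 and st[i,4]>4])
    for y in(.05,.03,0,-.02):
        L=np.arange(-.036,.036,.003); q=proj(s,bed2w(p,[[x,y,.038] for x in L])); v=[int(im[int(round(b)),int(round(a))].min()) for a,b in q]; print(y,v)
    L=np.arange(.078,.05,-.002); q=proj(s,bed2w(p,[[.01,y,.038] for y in L])); print("end",[int(im[int(round(b)),int(round(a))].min()) for a,b in q])
E
```

```text
t: 44.65
ee_pos: [0.4445, -0.1572, 0.2463]
ft_force: [-0.5, 1.3, -1.2]
scene now [52, 53, 53, 53, 54, 54, 55, 56, 57, 58, 58, 59, 63, 72, 167, 204, 221, 223, 227, 216]
scene t0 [181, 148, 126, 162, 218, 162, 116, 91, 93, 112, 115, 143, 153, 138, 162, 157, 160, 157, 153, 152]
top now [119, 113, 111, 109, 106, 106, 108, 108, 107, 109, 121, 146, 174, 187, 192, 201, 226, 208, 191, 189]
top t0 [161, 198, 188, 180, 180, 127, 110, 102, 103, 104, 117, 141, 160, 153, 134, 131, 132, 137, 142, 145]
scene 1.2 [[340.8, 253.9]]
scene 1.35 [[335.5, 251.9]]
scene 1.45 [[332.3, 250.2]]
scene 1.57 [[328.7, 247.7]]
[]
0.05 [152, 150, 149, 147, 181, 245, 254, 255, 255, 254, 254, 254, 254, 254, 254, 254, 254, 254, 254, 245, 173, 147, 149, 150]
0.03 [132, 135, 194, 191, 188, 241, 254, 254, 254, 254, 254, 254, 254, 254, 255, 254, 254, 254, 253, 229, 159, 146, 149, 149]
0 [138, 109, 94, 92, 142, 236, 254, 254, 254, 254, 254, 254, 254, 254, 254, 254, 254, 254, 252, 214, 154, 148, 151, 151]
-0.02 [135, 96, 68, 70, 73, 90, 173, 254, 254, 254, 254, 254, 254, 254, 254, 254, 254, 254, 254, 237, 166, 148, 145, 126]
end [61, 70, 92, 111, 133, 150, 150, 202, 239, 251, 254, 254, 254, 254]
top 1.2 [[385.7, 208.8]]
top 1.35 [[381.1, 210.5]]
top 1.45 [[378.0, 211.3]]
top 1.57 [[374.2, 211.8]]
[(22, [372.7, 207.6], [-19.6, -42.2, 74.0])]
0.05 [130, 135, 134, 135, 134, 137, 209, 237, 238, 238, 228, 222, 220, 224, 228, 234, 236, 236, 238, 242, 221, 184, 194, 186]
0.03 [123, 133, 134, 134, 132, 144, 208, 235, 238, 237, 234, 236, 238, 236, 237, 238, 237, 238, 237, 236, 205, 187, 178, 181]
0 [129, 138, 134, 135, 134, 142, 205, 234, 235, 235, 234, 235, 235, 233, 235, 236, 235, 236, 236, 238, 216, 181, 193, 190]
-0.02 [123, 136, 135, 135, 135, 154, 210, 234, 235, 235, 235, 236, 234, 234, 237, 237, 234, 236, 235, 232, 209, 180, 204, 205]
end [197, 217, 221, 221, 160, 122, 122, 213, 236, 238, 238, 238, 238, 238]
```

```bash
python3 -c "
from h import *
print(manip.job_done())"
```

```text
the job is handed in; nothing more can be done
None
```

I handed the job in at about 45 s: the cap measures flush in the jig with its longer-hollow end over the drill stop, and the bush arm is swung onto its stop. These are my own camera and force readings; no verdict was returned.

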